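# Close the finishing-oil pot: cover disc, then threaded ring

### The arm

A 6-joint arm with a two-finger parallel gripper is mounted at the origin on a cart in front of the work surface, level with it; the furniture and walls round the work are solid. World frame = base frame: x ahead of the robot, y to its left, z up, the work surface at z = 0. Lengths are in mm, angles in rad, forces in N, time in s.
With the tool pointing down it reaches from about 275 to 825 mm from the base axis. Payload 5.2 kg.
Tool frame: the origin (TCP) lies at the very end of the fingers, on their centre line; the grasp point (between the pads) lies arm.grasp_offset behind it (arm.grasp_offset is the distance from the TCP to the grasp point, in mm); z points along the fingers, y is the direction in which the jaws open and shut (so a half turn about z gives the same grasp; the last joint's range is limited). The gripper opens to 93 mm and grips with 3 to 60 N. Pads are 15 mm wide; open, the fingers measure 128 mm over their backs; the gripper's body (75 mm by 188 mm) begins 65 mm behind the grasp point.
Start: joints at [0.898, 0.259, 1.535, -0, 1.348, -0.203], TCP at [248.97, 490.428, 218.653] pointing down, gripper open.
Joint ranges: [-3.14, 3.14], [-0.91, 2.08], [0.19, 2.58], [-1.22, 4.36], [0.22, 2.71], [-3.12, 3.12]. Speed limits (rad/s): [2.57, 2.57, 3.14, 3.14, 3.14, 3.14].

### API

Orientations are given as [roll, pitch, yaw] about the fixed x, y, z axes, in that order (R = Rz(yaw) Ry(pitch) Rx(roll)).
In Python, from workcell import monitor, imaging, order, arm gives the robot as it stands.
- The arm moves only by the tool send_rows, never from a script. Its arguments are lists of equal length, an entry for each row: "rot": the turn, a rotation vector about the tool's x, y, z in rad, a list of three; "xyz": the shift along the tool's x, y, z in cm, a list of three; "claw": the finger opening in cm, from 0 to 9.3. In form: {"rot": [[wx, wy, wz], ...], "xyz": [[x, y, z], ...], "claw": [claw, ...]}. A call has 1 to 12 rows; each row is the pose to reach, as a shift and turn from the pose commanded when the call began, along the tool's axes at that moment; what a row does not reach only later rows make up. A row lasts 1/8 s, in which the tool goes at most 62.5 mm and 10.7 degrees, less where a joint would pass 70% of its speed; a pose out of reach is approached as far as the arm can. A call with a gripper value outside its range is refused whole. The fingers move at their own pace and stop on an object; "grip_force" is the grip in N (left out, the last holds). Time passes only in rows, so rows that repeat a pose let the fingers close. It gives the time, the measured TCP pose, the force and the opening at its end, in the units of the state.
- monitor.get_obs(): the state, without advancing time (a new reading comes with each control period).
- imaging.grab_frame(name): name is "scene" or "side" or "wrist"; returns a dict with "color" (400x640x3 uint8, blue, green, red), "fovy" (degrees; the focal length in pixels is half the picture's height over the tangent of half this angle, whatever the lens; pixels are square), "cx", "cy" (the principal point, pixels), "R" (3x3) and "t" (3): a world point X has camera coordinates R X + t. Camera axes: x right, y down, z forward; pixel columns grow to the right and rows downward; lengths in mm; the calibration is good to about 2 mm. A picture is of the moment at which its call begins. There is no depth.
- order.sign_off(): hands the job in, once; it reports no verdict.
The state is a dict: "time": time; "joint_positions": joint angles; "qvel": joint speeds; "joint_efforts": joint torques, N m; "tcp_pos": TCP position; "tcp_rot": TCP orientation; "ft_force": force on the tool from outside, world axes, zero at the start; "torque": the same for the moment, N m; "grip_width": finger opening in mm.
Only numpy, scipy, OpenCV 4.12 (cv2) and the standard library are available. Lean on these libraries where they do the work, as an engineer would, in place of code of your own. Each camera call takes 0.05 s, during which the arm holds its last target.

### The job

Close the little finishing-oil pot: first set the brass cover disc into its mouth so that it sits flat on the rubber seal with the knob up, and let go of it; only then put the knurled ring over it, threaded end down as it lies, and screw it down clockwise until it is hand-tight and clamps the cover, without forcing it. Leave the other things on the bench where they are.

Things in the scene. Friction and masses are not known exactly. Their poses are not given: they have to be found in the camera images.
- pot_mouth (a point): Centre of the pot's rim, 78 mm above the bench; z up. The pot does not move: a steel cylinder, 58 mm in diameter, its top 59 mm above the bench, on a 120 mm square, 14 mm thick plywood base screwed down. On it stands the neck, 50 mm outside, bore 43 mm, both edges of the rim bevelled, with a four-start right-hand thread outside.
- pot_seal (a point): Middle of the pot's bore, 6 mm below the rim. About here lies the top of a rubber seal disc, in truth 5 to 7.8 mm below the rim (it differs each time and is not measured); it is sprung and gives about 1 mm for every 24 N.
- pot_gap (a point): Outer face of the neck, 28 mm from the axis along the pot's +x, 5 mm below the rim: one of 4 thread gaps, 24 degrees wide, at the pot's +x, +y, -x, -y (frame as pot_mouth; a dark dot below each). Clockwise from above after each gap a 3 mm ridge, 56 mm outer diameter, begins with its underside 5.3 mm below the rim and sinks by 6.5 mm in 66 degrees.
- cover_grip (a point): Point on the knob of the loose brass cover, on its axis, 24 mm above its flat underside; z up. The disc is 39.6 mm in diameter and 10 mm thick, lower edge bevelled; the round knob is 16 mm across and ends 37.5 mm above the underside. About 120 g. It starts on the flat tool roll (3 mm thick). Seated, the disc stands 2.2 to 5 mm proud of the rim.
- ring_centre (a point): Centre of the loose knurled aluminium ring, half-way up; z up. 65 mm outside, 18 mm high, 110 g, open below, skirt 58 mm inside; on top a 4 mm flange with a 30 mm hole for the cover's knob; the flange's underside (5 mm above this point) presses the cover. From the gap it turns freely clockwise for 10 to 50 degrees, then bites and draws itself down; friction holds it. It starts on the tool roll.
- ring_lug (a point): One of the ring's 4 lugs, at its lower edge 27 mm from the axis along its +x; the others at +y, -x, -y (dark dots above on the flange). 12 degrees wide, 52 mm inside. Over the gaps the ring drops onto the cover; elsewhere it stands up to 9 mm higher till turned clockwise. After the bite the moment rises 0.01 N m per N of clamping and 10 degrees add some 20 N; hand-tight is 10 to 25 N.
- rule: Folded wooden rule lying on the bench, 27 x 150 x 16 mm: leave it alone.
- block: Small walnut offcut, 35 x 50 x 16 mm, lying on the bench: leave it alone.
- walnut: Long walnut offcut, 28 x 110 x 14 mm, lying on the tool roll: leave it alone.

How it is judged:
By the outcome, as a careful person would: the job done as asked, in the order asked, and still so for the second after the job is handed in, with the robot touching nothing.
It also fails if it takes over 69 s, if anything falls off the work surface, if the arm or the gripper's body presses on something with over 40 N, if the wrist force passes 120 N, or if a joint passes its speed limit or range.

## Working session

There is one attempt and no reset: what is moved stays moved. The work goes in short steps, Python scripts to look and compute and a tool call to move; the robot and the scene stay as the last step left them, time stands still between calls to the robot, and variables do not carry over. Pictures are saved under pics/ and viewed, and the job is handed in when it is done.

Besides the shell and the picture viewer there is one more tool, called after "Request:" as name(argument=value, ...) on one line, values as JSON. send_rows: Moves the arm, as the interface text tells. Its arguments: {"type":"object","properties":{"rot":{"type":"array","items":{"type":"array","items":{"type":"number"}}},"xyz":{"type":"array","items":{"type":"array","items":{"type":"number"}}},"claw":{"type":"array","items":{"type":"number"}},"grip_force":{"type":"number"}},"required":["rot","xyz","claw"]}

```bash
ls; mkdir -p pics
cat > h.py <<'E'
import numpy as np, cv2
from workcell import monitor, imaging, order, arm
from scipy.spatial.transform import Rotation as Rn
def grab(n,f):
    d=imaging.grab_frame(n); cv2.imwrite('pics/'+f+'.png',d['color']); np.save('pics/'+f+'.npy',d,allow_pickle=True); return d
def load(f): return np.load('pics/'+f+'.npy',allow_pickle=True).item()
def K(d):
    f=200/np.tan(np.radians(d['fovy'])/2); return f
def ray(d,u,v):
    f=K(d);c=np.array([(u-d['cx'])/f,(v-d['cy'])/f,1]);R=np.array(d['R']);t=np.array(d['t'])
    return -R.T@t, R.T@c
def onz(d,u,v,z):
    o,r=ray(d,u,v);return o+r*(z-o[2])/r[2]
def proj(d,X):
    c=np.array(d['R'])@np.array(X)+np.array(d['t']);f=K(d);return c[:2]/c[2]*f+[d['cx'],d['cy']]
E
python3 - <<'E'
from h import *
print(arm.grasp_offset, monitor.get_obs())
for n in ['scene','side','wrist']:
    d=grab(n,n+'0'); print(n,d['fovy'],d['cx'],d['cy'],d['color'].shape,(-np.array(d['R']).T@d['t']).round(),[k for k in d])
E
```

```text
pics
18.8 {'time': 0.0, 'joint_positions': array([ 8.98195171e-01,  2.59305494e-01,  1.53608404e+00, -4.21321624e-05,
        1.34797908e+00, -2.02801120e-01]), 'qvel': array([-0.00149242,  0.0013047 ,  0.00095692, -0.00072525,  0.00130795,
       -0.00021433]), 'joint_efforts': array([-4.99263206e-04, -4.37303030e+01, -2.84006399e+01,  7.21834903e-02,
        4.11718490e-02, -1.37286829e-04]), 'tcp_pos': array([248.63570945, 489.98004896, 217.83750388]), 'tcp_rot': array([-3.13984482e+00, -3.17470139e-04,  2.67180169e+00]), 'ft_force': array([ 0.58029266, -1.16091574,  0.18584366]), 'torque': array([ 0.06823985, -0.05019131, -0.06274041]), 'grip_width': 93.21427223804766}
scene 51.306820973224156 318.37839049700415 198.7964401216623 (400, 640, 3) [ 140. -160.  746.] ['color', 'fovy', 'cx', 'cy', 'R', 't']
side 45.236097754403936 318.29067792030077 197.05416587419847 (400, 640, 3) [ 184. -455.  400.] ['color', 'fovy', 'cx', 'cy', 'R', 't']
wrist 67.08920017494867 321.4813074351917 194.90608320607484 (400, 640, 3) [186. 522. 383.] ['color', 'fovy', 'cx', 'cy', 'R', 't']
```

View pics/scene0.png

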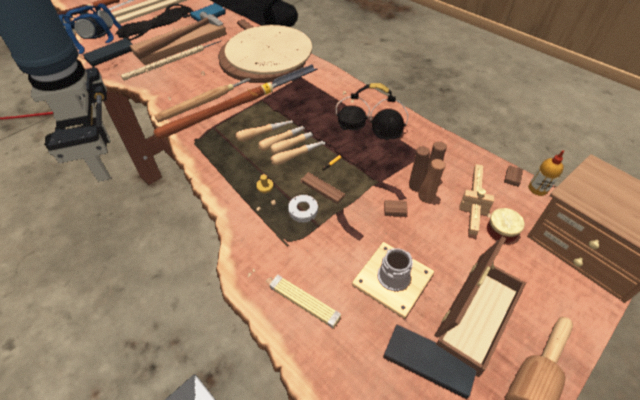

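View pics/side0.png

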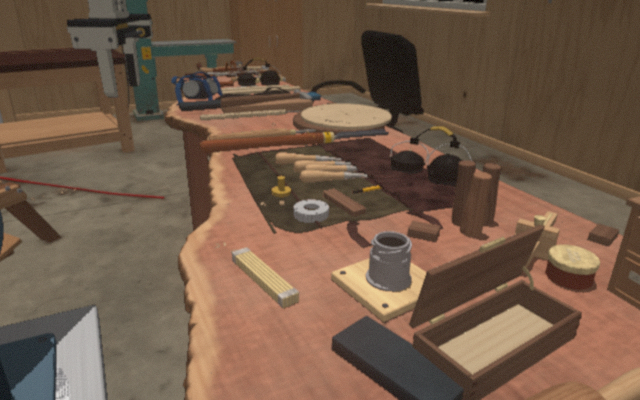

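View pics/wrist0.png

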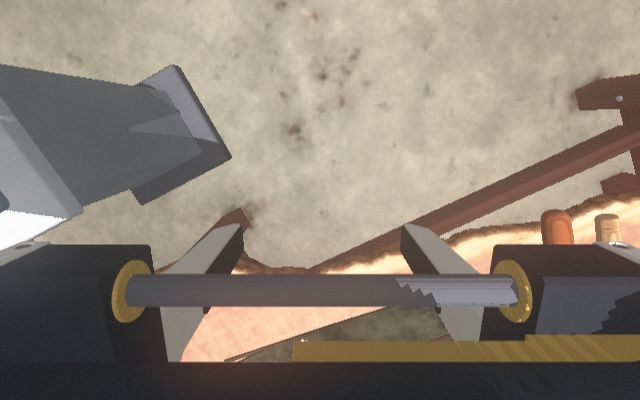

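The scene view has the cover at about (265,185), the ring at (303,208), the pot rim at (397,258), the long walnut at (323,187), the block at (396,208) and the rule at (305,300). The next step is zoomed crops for measuring.

Run:
```python
from h import *
d=load('scene0');s=load('side0')
def crop(i,x,y,w,h,k): return cv2.resize(i[y:y+h,x:x+w],None,fx=k,fy=k,interpolation=cv2.INTER_CUBIC)
a=crop(d['color'],240,165,100,70,8)[:, :]; b=crop(d['color'],350,235,90,75,8)
c=crop(s['color'],255,165,80,65,8); e=crop(s['color'],350,220,80,75,8)
for n,i in zip('abce',[a,b,c,e]): cv2.imwrite(f'pics/c0{n}.png',i)
```

```text
(no output)
```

View pics/c0a.png

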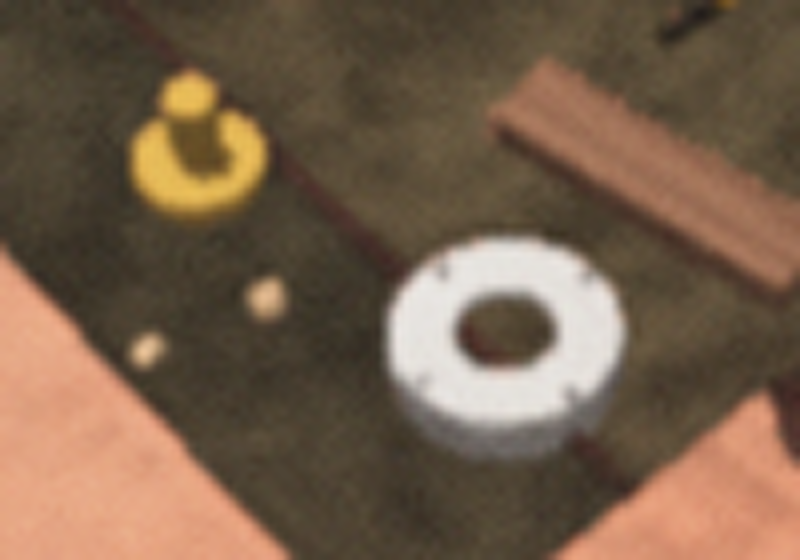

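View pics/c0b.png

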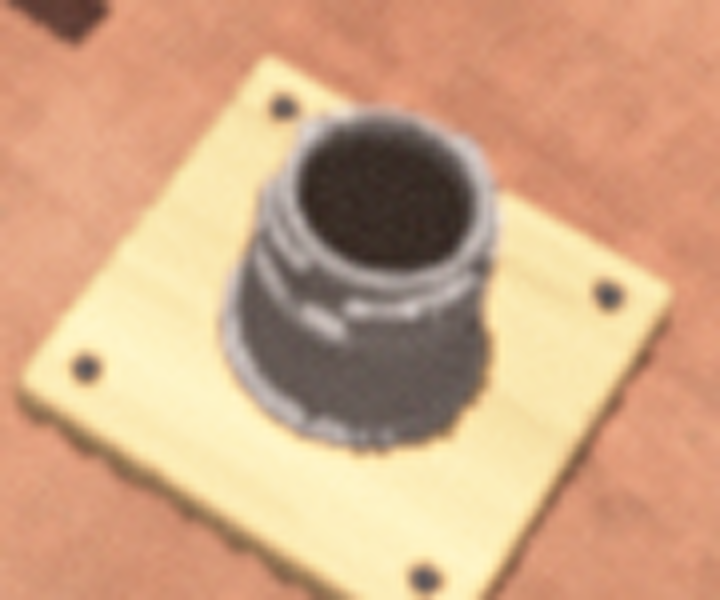

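View pics/c0c.png

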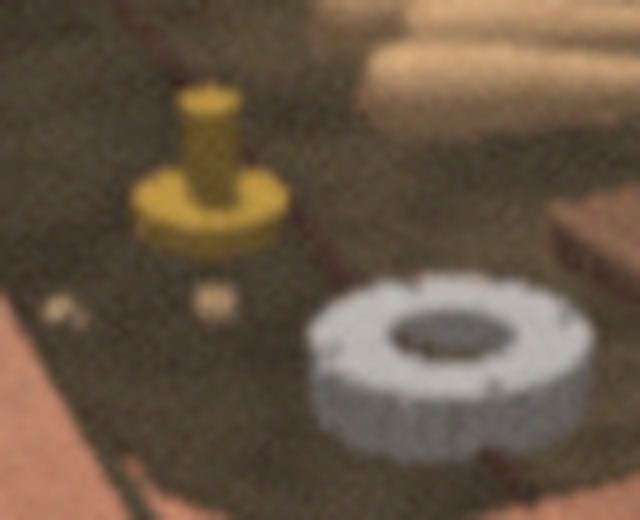

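View pics/c0e.png

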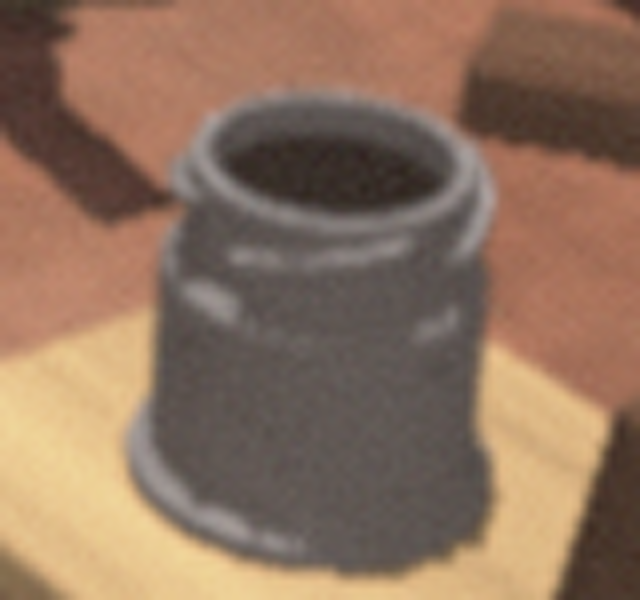

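Run:
```python
from h import *
d=load('scene0');s=load('side0')
P=lambda x0,y0,u,v:(x0+(u+.5)/8-.5,y0+(v+.5)/8-.5)
def tri(a,b):
    o1,r1=ray(d,*a);o2,r2=ray(s,*b);r1/=np.linalg.norm(r1);r2/=np.linalg.norm(r2)
    q=np.linalg.lstsq(np.c_[r1,-r2],o2-o1,rcond=None)[0];p1=o1+q[0]*r1;p2=o2+q[1]*r2
    return ((p1+p2)/2).round(1),np.linalg.norm(p1-p2).round(1)
a=P(240,165,190,97);b=P(255,165,210,98)
print('knob',tri(a,b),onz(d,*a,40.5),onz(s,*b,40.5))
A=[P(240,165,*q) for q in [(442,270),(590,272),(572,392),(425,380)]]
B=[P(255,165,*q) for q in [(410,283),(568,313),(495,382),(333,352)]]
X=np.array([onz(d,*q,21) for q in A]);Y=np.array([onz(s,*q,21) for q in B]);
print(X.round(1),X.mean(0));print(Y.round(1),Y.mean(0))
# hole centre
print('hole',onz(d,*P(240,165,506,329),21),onz(s,*P(255,165,452,335),21))
# pot inner rim ellipse centre (bevel; z~77)
print('pot',onz(d,*P(350,235,386,194),77.),onz(s,*P(350,220,337,162),77.), 'bore L/R', onz(d,*P(350,235,298,194),77),onz(d,*P(350,235,474,194),77))
for q in [(283,107),(608,296),(425,578),(87,368)]: print('screw',onz(d,*P(350,235,*q),14).round(1))
```

```text
knob (array([514.3, 394. ,  39.6]), np.float64(0.5)) [513.57268378 393.27877818  40.5       ] [513.76762464 391.92860397  40.5       ]
[[530.1 306.3  21. ]
 [558.9 275.7  21. ]
 [525.  248.9  21. ]
 [499.7 280.9  21. ]] [528.42896462 277.97392586  21.        ]
[[530.8 306.9  21. ]
 [557.6 276.   21. ]
 [525.8 249.5  21. ]
 [498.7 279.2  21. ]] [528.2481813  277.90040971  21.        ]
hole [527.84662035 277.89332604  21.        ] [527.56759011 276.22977309  21.        ]
pot [532.96681645  25.82632656  77.        ] [532.51543023  23.96426016  77.        ] bore L/R [518.66937667  40.47126934  77.        ] [547.25802405  11.18776742  77.        ]
screw [572.3  78.6  14. ]
screw [585.  -14.3  14. ]
screw [492.8 -27.5  14. ]
screw [479.2  65.3  14. ]
```

```bash
python3 - <<'E'
from h import *
d=load('scene0');s=load('side0');w=load('wrist0')
def tri(a,b):
    o1,r1=ray(d,*a);o2,r2=ray(s,*b);r1/=np.linalg.norm(r1);r2/=np.linalg.norm(r2)
    q=np.linalg.lstsq(np.c_[r1,-r2],o2-o1,rcond=None)[0];p1=o1+q[0]*r1;p2=o2+q[1]*r2
    return ((p1+p2)/2).round(1),np.linalg.norm(p1-p2).round(1)
print('lid',tri((496,241),(540,232)),tri((441,328),(414,320)))
Rt=Rn.from_euler('xyz',[np.pi,0,2.672]).as_matrix();p=np.array([248.97,490.428,218.653])
Rw=np.array(w['R']);o=-Rw.T@w['t']
print('cam in tool',(Rt.T@(o-p)).round(1));print('axes(cols x,y,z) in tool\n',(Rt.T@Rw.T).round(3))
E
cat >> h.py <<'E'
def rel(c,t):  # commanded (x,y,z,yaw) -> target; prints xyz cm, rot
    ps=c[3];dx,dy,dz=np.array(t[:3])-c[:3]
    return [round((dx*np.cos(ps)+dy*np.sin(ps))/10,3),round((dx*np.sin(ps)-dy*np.cos(ps))/10,3),round(-dz/10,3)],round(-(t[3]-c[3]),4)
def after(c,xyz,rz=0):
    ps=c[3];x,y,z=np.array(xyz)*10
    return np.array([c[0]+x*np.cos(ps)+y*np.sin(ps),c[1]+x*np.sin(ps)-y*np.cos(ps),c[2]-z,c[3]-rz])
E
```

```text
lid (array([672.3, -90.7, 112.2]), np.float64(9.8)) (array([ 485.5, -103.6,   49.4]), np.float64(9.5))
cam in tool [  69.9   -0.5 -164.4]
axes(cols x,y,z) in tool
 [[ 0.001 -0.968 -0.25 ]
 [ 1.     0.002 -0.002]
 [ 0.002 -0.25   0.968]]
```

Run:
```python
from h import *
c=(248.97,490.428,218.653,2.672)
print(rel(c,(513.7,392.8,110,np.pi)))
```

```text
([np.float64(-28.025), np.float64(3.274), np.float64(10.865)], -0.4696)
```

Request:
send_rows(rot=[[0,0,-0.08],[0,0,-0.16],[0,0,-0.24],[0,0,-0.32],[0,0,-0.4],[0,0,-0.4696],[0,0,-0.4696],[0,0,-0.4696],[0,0,-0.4696],[0,0,-0.4696]], xyz=[[-4,0.5,0],[-9,1,0],[-14,1.6,1],[-19,2.2,3],[-24,2.8,6],[-27,3.1,9],[-28.025,3.274,10.865],[-28.025,3.274,10.865],[-28.025,3.274,10.865],[-28.025,3.274,10.865]], claw=[4.5,4.5,4.5,4.5,4.5,4.5,4.5,4.5,4.5,4.5], grip_force=15)

```text
time: 1.4
tcp_pos: [513.3, 394.0, 111.7]
tcp_rot: [3.14, 0.002, -3.141]
ft_force: [1.0, 0.2, 0.5]
grip_width: 45.1
```

Run:
```python
from h import *
d=grab('wrist','w1'); o=monitor.get_obs(); print(o['time'],o['tcp_pos'],o['tcp_rot'],o['grip_width'],o['ft_force'],o['torque'],o['joint_positions'])
print(proj(d,[513.7,392.8,40.5]))
```

```text
1.45 [513.36378606 393.82781945 111.61470262] [ 3.14041423e+00  2.02583131e-03 -3.14064559e+00] 45.27659737121841 [ 0.49323794 -0.42302994 -0.13711433] [ 0.08424411 -0.04650892  0.01924968] [ 4.82233363e-01  5.10203442e-01  1.42908215e+00  1.14542538e-04
  1.19996586e+00 -1.08955261e+00]
[319.92845504 205.57914301]
```

View pics/w1.png

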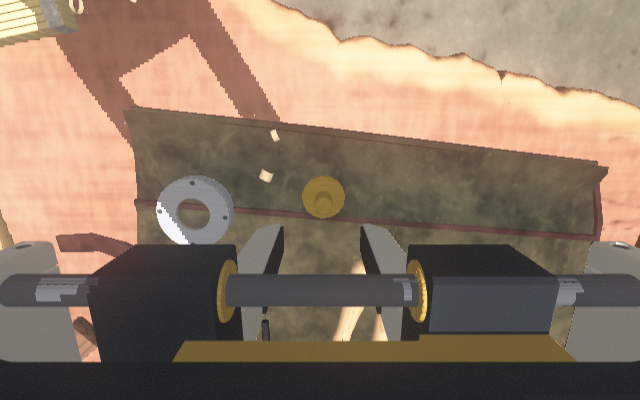

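The knob's top is at about (323,203), against an expected (320,206), and the ring's hole is at (194,212). I'll refine the positions with circle fits.

Run:
```python
from h import *
d=load('w1');i=d['color'];hsv=cv2.cvtColor(i,cv2.COLOR_BGR2HSV)
cv2.imwrite('pics/w1z.png',cv2.resize(i[165:260,140:370],None,fx=3.4,fy=3.4,interpolation=cv2.INTER_CUBIC))
m=cv2.inRange(hsv,(18,120,90),(35,255,255));m[:,:290]=0;m[:,360:]=0;m[230:]=0
n,l,st,ce=cv2.connectedComponentsWithStats(m);k=1+st[1:,4].argmax();print(st[k],ce[k])
x,y,w,h,_=st[k]
print('disc c',onz(d,x+w/2-.5,y+h/2-.5,10).round(1),'edges',onz(d,x,y+h/2,13).round(1),onz(d,x+w-1,y+h/2,13).round(1))
print('knob',onz(d,323,203,40.5).round(1))
print([proj(d,p) for p in [(528.2,277.8,21)]],onz(d,194,212.5,21))
o=monitor.get_obs();print(o['time'],o['tcp_pos'],o['tcp_rot'])
```

```text
[ 302  176   43   42 1403] [322.98859587 196.37205987]
disc c [514.2 395.5  10. ] edges [513.9 376.5  13. ] [513.8 414.5  13. ]
knob [511.5 395.3  40.5]
[array([190.88328777, 214.64384365])] [526.18965571 280.78336741  21.        ]
1.45 [513.36378606 393.82781945 111.61470262] [ 3.14041423e+00  2.02583131e-03 -3.14064559e+00]
```

View pics/w1z.png

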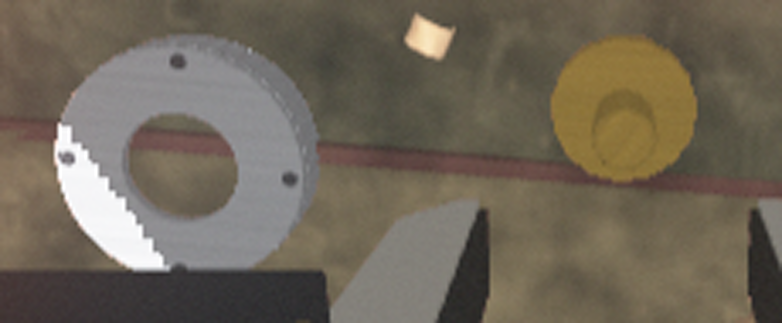

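Request:
send_rows(rot=[[0,0,0],[0,0,0],[0,0,0],[0,0,0],[0,0,0]], xyz=[[0,-0.15,4],[0,-0.15,7.5],[0,-0.15,10],[0,-0.15,10],[0,-0.15,10]], claw=[4.5,4.5,4.5,4.5,4.5])

```text
time: 2.08
tcp_pos: [514.2, 391.9, 11.4]
tcp_rot: [3.141, 0.002, -3.141]
ft_force: [0.2, 0.7, 0.7]
grip_width: 45.0
```

Run:
```python
from h import *
o=monitor.get_obs();print(o['time'],o['tcp_pos'],o['tcp_rot'],o['ft_force'])
d=grab('scene','s2');e=grab('side','e2')
a=cv2.resize(d['color'][140:230,220:340],None,fx=4,fy=4,interpolation=2);b=cv2.resize(e['color'][140:230,220:340],None,fx=3.2,fy=4,interpolation=2)
cv2.imwrite('pics/z2.png',np.hstack([a[:, :416],b]))
```

```text
2.075 [514.16597754 391.88741448  11.39793865] [ 3.14079174e+00  1.69032137e-03 -3.14133290e+00] [0.24026102 0.71161497 0.67069348]
```

View pics/z2.png

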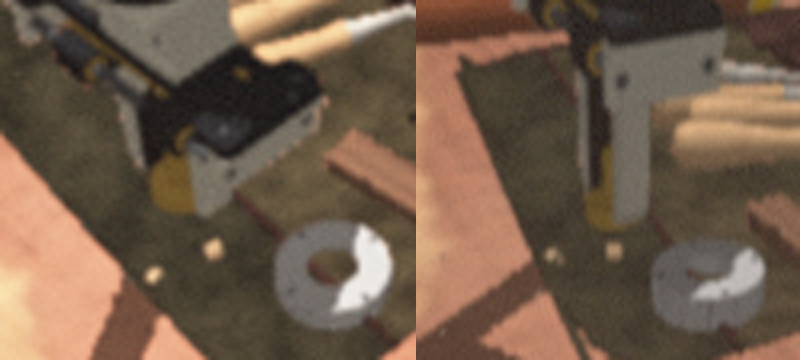

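Request:
send_rows(rot=[[0,0,0],[0,0,0],[0,0,0]], xyz=[[0,0,-0.5],[0,0.3,-0.5],[0,0.3,-0.5]], claw=[4.5,4.5,4.5])

```text
time: 2.55
tcp_pos: [513.9, 394.6, 15.4]
tcp_rot: [3.141, 0.001, 3.142]
ft_force: [1.1, -0.5, -0.1]
grip_width: 45.2
```

Run:
```python
from h import *
o=monitor.get_obs();print(o['time'],o['tcp_pos'],o['tcp_rot'],o['ft_force'])
d=grab('wrist','w3')
```

```text
2.55 [513.86501839 394.59000755  15.41372506] [3.14120301e+00 6.75097165e-04 3.14156204e+00] [ 1.06085398 -0.53590228 -0.0764406 ]
```

View pics/w3.png

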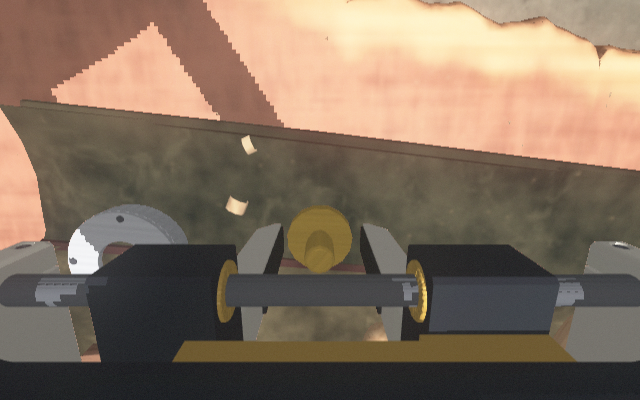

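Request:
send_rows(rot=[[0,0,0],[0,0,0],[0,0,0],[0,0,0],[0,0,0],[0,0,0],[0,0,0]], xyz=[[0,0,0],[0,0,0],[0,0,0],[0,0,0],[0,0,-1],[0,0,-4],[0,0,-4]], claw=[1,1,1,1,1,1,1], grip_force=30)

```text
time: 3.48
tcp_pos: [515.6, 395.3, 57.9]
tcp_rot: [3.139, 0.005, 3.141]
ft_force: [-0.1, -0.0, -1.7]
grip_width: 15.3
```

Run:
```python
from h import *
o=monitor.get_obs();print(o['time'],o['tcp_pos'],o['tcp_rot'],o['ft_force'],o['grip_width'])
d=grab('wrist','w4');e=grab('side','e4');
cv2.imwrite('pics/z4.png',np.hstack([cv2.resize(d['color'][180:300,240:400],None,fx=2.5,fy=2.5),cv2.resize(e['color'][130:230,230:330],None,fx=3,fy=3)]))
```

```text
3.475 [515.63420499 395.33064847  57.89256903] [3.13884349 0.00515446 3.1414285 ] [-0.05557421 -0.01600641 -1.68345702] 15.346564666985731
```

View pics/z4.png

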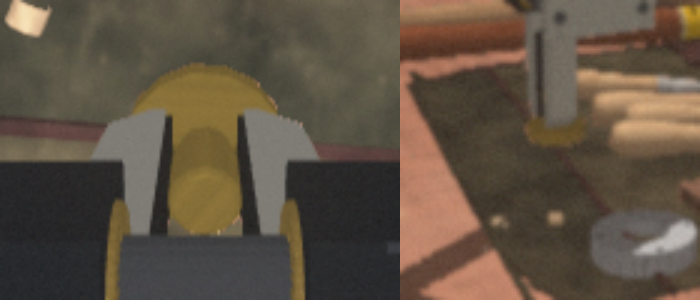

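Run:
```python
from h import *
d=load('w4')
print(onz(d,322,261,83),monitor.get_obs()['tcp_pos'])
print(rel((513.7,394.3,55,np.pi),(460,25,160,np.pi)))
```

```text
[516.52726209 395.53739236  83.        ] [513.70375125 394.26872529  55.06486602]
([np.float64(5.37), np.float64(-36.93), np.float64(-10.5)], -0.0)
```

Request:
send_rows(rot=[[0,0,0],[0,0,0],[0,0,0],[0,0,0],[0,0,0],[0,0,0],[0,0,0],[0,0,0],[0,0,0],[0,0,0],[0,0,0],[0,0,0]], xyz=[[0,0,-4],[0,-2,-8],[0.5,-6,-10.5],[1,-11,-10.5],[2,-16,-10.5],[3,-21,-10.5],[4,-26,-10.5],[5,-31,-10.5],[5.37,-35,-10.5],[5.37,-36.93,-10.5],[5.37,-36.93,-10.5],[5.37,-36.93,-10.5]], claw=[1,1,1,1,1,1,1,1,1,1,1,1])

```text
time: 5.08
tcp_pos: [459.5, 25.6, 159.4]
tcp_rot: [3.141, -0.001, 3.141]
ft_force: [0.4, 0.5, -0.9]
grip_width: 15.2
```

Run:
```python
from h import *
o=monitor.get_obs();print(o['time'],o['tcp_pos'],o['tcp_rot'],o['ft_force'],o['grip_width'],o['joint_positions'])
d=grab('wrist','w5')
```

```text
5.075 [459.46428045  25.57224924 159.37423721] [ 3.14087020e+00 -1.28094218e-03  3.14120500e+00] [ 0.38019334  0.54742041 -0.92238932] 15.231904943996886 [-1.87954650e-01  1.49932883e-01  1.82785316e+00  5.12512778e-04
  1.16519985e+00 -1.75856541e+00]
```

View pics/w5.png

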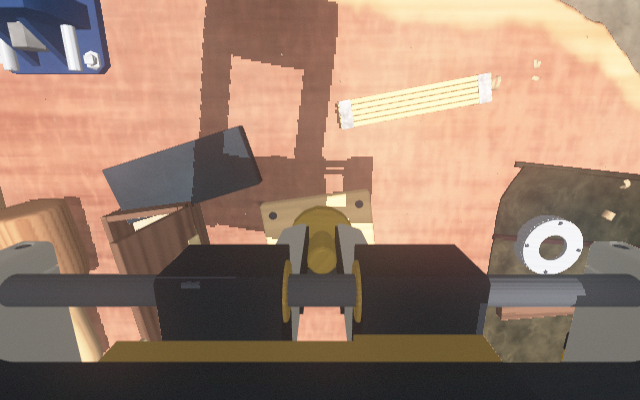

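Request:
send_rows(rot=[[0,0,0],[0,0,0],[0,0,0],[0,0,0],[0,0,0],[0,0,0]], xyz=[[-4,0,0],[-9,0,0.5],[-13.5,0,1],[-15.5,0,1],[-15.5,0,1],[-15.5,0,1]], claw=[1,1,1,1,1,1])

```text
time: 5.88
tcp_pos: [613.8, 25.9, 149.5]
tcp_rot: [3.141, -0.002, -3.141]
ft_force: [0.5, 0.9, -1.3]
grip_width: 15.1
```

Run:
```python
from h import *
o=monitor.get_obs();print(o['time'],o['tcp_pos'],o['tcp_rot'],o['ft_force'],o['grip_width'])
d=grab('wrist','w6')
print(proj(d,[532.5,25,77]))
```

```text
5.875 [613.79263217  25.90333313 149.52234109] [ 3.14134409e+00 -1.68785840e-03 -3.14059716e+00] [ 0.48167349  0.85814545 -1.28348509] 15.063249678921817
[320.5335914  101.35729809]
```

View pics/w6.png

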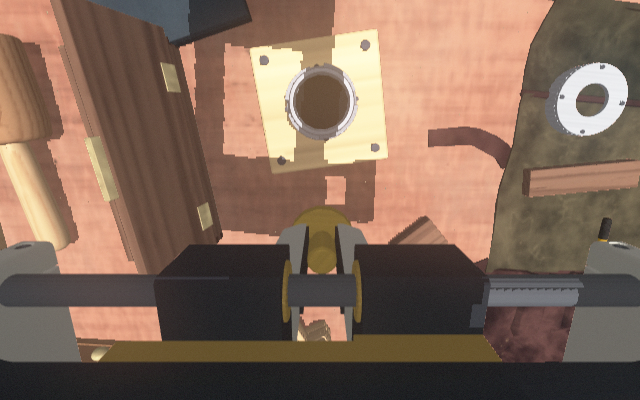

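Run:
```python
from h import *
d=load('w6');i=d['color']
cv2.imwrite('pics/w6z.png',cv2.resize(i[50:150,265:375],None,fx=7,fy=6 if 0 else 5.9,interpolation=2))
```

```text
(no output)
```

View pics/w6z.png

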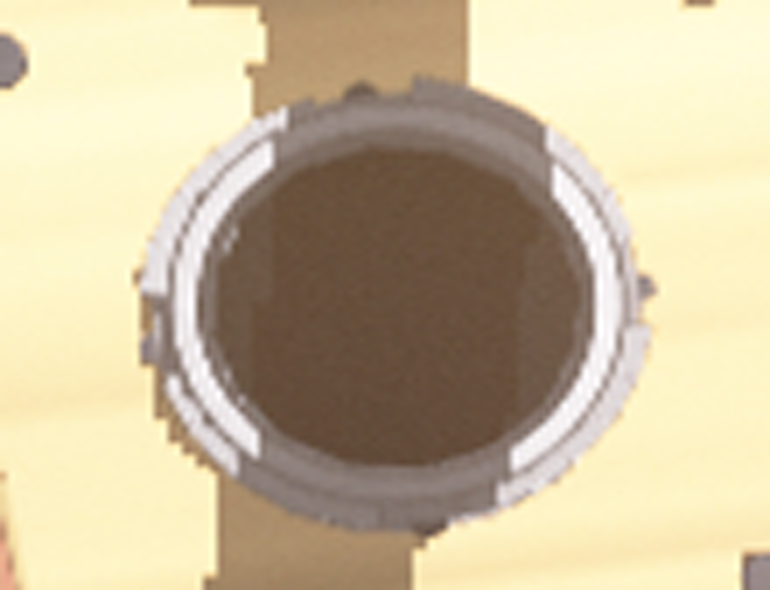

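Run:
```python
from h import *
d=load('w6')
p=lambda u,v:(265+(u+.5)/7-.5,50+(v+.5)/5.9-.5)
D=np.array([onz(d,*p(*q),64) for q in [(358,92),(645,288),(428,528),(150,348)]])
print(D.round(1),D.mean(0));
for a,b in [(0,2),(1,3)]:
    v=D[a]-D[b];print(np.linalg.norm(v),np.degrees(np.arctan2(v[1],v[0]))%90)
for nm,z,(l,r,t,b) in [('rim',78,(174,622,107,505)),('bore',76,(198,592,145,468)),('seal',70,(198,592,148,468))]:
    L,R_,T,B=[onz(d,*p(*q),z) for q in [(l,(t+b)/2),(r,(t+b)/2),((l+r)/2,t),((l+r)/2,b)]]
    print(nm,((L+R_)/2).round(1),np.linalg.norm(L-R_).round(1),((T+B)/2).round(1),np.linalg.norm(T-B).round(1))
# base screws
for q in [(263,60),(365,45),(375,147),(281,160)]: print(onz(d,*q,14).round(1))
# knob now
print('knob', onz(d,322,261,175.5), monitor.get_obs()['tcp_pos'])
```

```text
[[505.1  21.2  64. ]
 [529.5  53.7  64. ]
 [561.4  29.3  64. ]
 [537.4  -2.6  64. ]] [533.38103115  25.36756184  64.        ]
56.84562797519423 8.157221563338851
56.83969846795008 7.987238299798435
rim [532.6  25.7  78. ] 48.0 [533.3  25.7  78. ] 48.5
bore [532.6  25.4  76. ] 42.6 [533.   25.4  76. ] 39.7
seal [532.5  25.3  70. ] 43.7 [532.9  25.3  70. ] 40.3
[493.  -28.4  14. ]
[480.1  65.3  14. ]
[572.4  78.8  14. ]
[585.6 -14.6  14. ]
knob [614.44479622  26.15210359 175.5       ] [613.7534682   25.70055763 149.82917789]
```

Request:
send_rows(rot=[[0,0,0],[0,0,0],[0,0,0],[0,0,0],[0,0,0],[0,0,0]], xyz=[[4,0.03,0],[8.29,0.03,0],[8.29,0.03,2],[8.29,0.03,5],[8.29,0.03,5],[8.29,0.03,5]], claw=[1,1,1,1,1,1])

```text
time: 6.68
tcp_pos: [532.2, 25.3, 101.1]
tcp_rot: [-3.141, 0.001, 3.141]
ft_force: [-0.4, 0.7, -0.6]
grip_width: 15.3
```

Run:
```python
from h import *
o=monitor.get_obs();print(o['time'],o['tcp_pos'],o['tcp_rot'],o['ft_force'],o['grip_width'])
d=grab('wrist','w7');e=grab('side','e7');f=grab('scene','s7');o=monitor.get_obs();print(o['tcp_pos'],o['ft_force'])
cv2.imwrite('pics/z7.png',np.hstack([cv2.resize(d['color'][180:280,260:380],None,fx=2.3,fy=3),cv2.resize(e['color'][200:300,345:435],None,fx=2.8,fy=3),cv2.resize(f['color'][225:325,350:440],None,fx=2.8,fy=3)]))
```

```text
6.675 [532.22577962  25.26124619 101.08882006] [-3.14142514e+00  1.11507942e-03  3.14147627e+00] [-0.44717319  0.73676878 -0.56492815] 15.270730735260303
[532.83464371  25.1441601  101.25658926] [ 0.13811539 -0.11009357 -1.57918833]
```

View pics/z7.png

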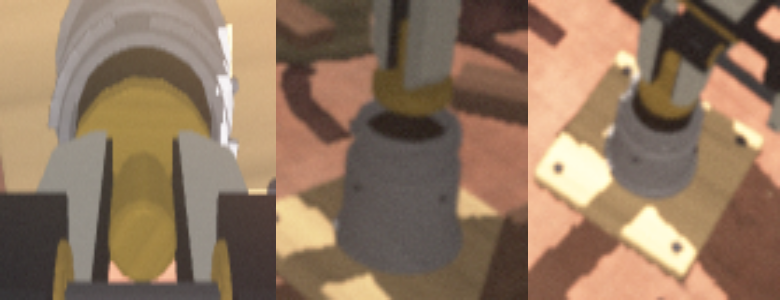

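Run:
```python
from h import *
for f in ['e7','s7']:
    d=load(f);i=d['color'];hsv=cv2.cvtColor(i,cv2.COLOR_BGR2HSV)
    X=np.array([532.8,25.4,0])
    print(f,'pot axis proj rim',proj(d,X+[0,0,78]).round(1),'z93',proj(d,X+[0,0,93]).round(1))
    x0,y0=(345,200) if f=='e7' else (350,225)
    cv2.imwrite('pics/%sz.png'%f,cv2.resize(i[y0:y0+75,x0:x0+90],None,fx=8,fy=8,interpolation=2))
```

```text
e7 pot axis proj rim [391.3 238.7] z93 [392.1 229.1]
s7 pot axis proj rim [398.  258.7] z93 [399.2 254.4]
```

View pics/e7z.png

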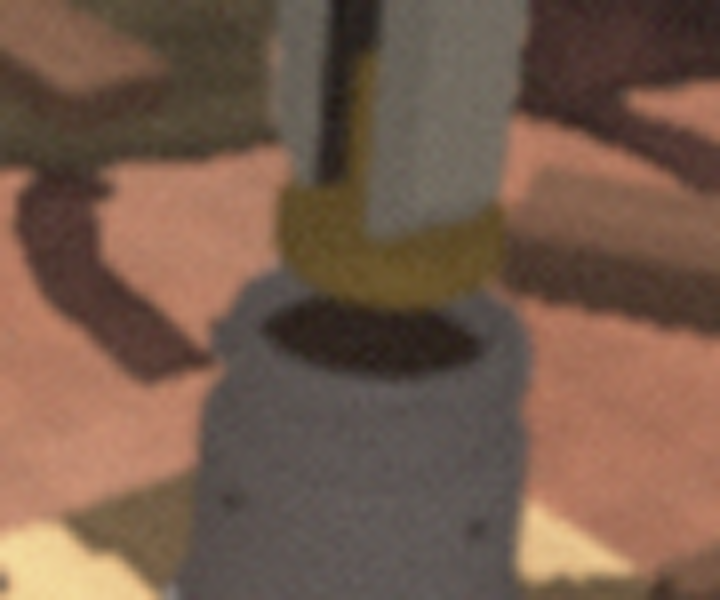

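View pics/s7z.png

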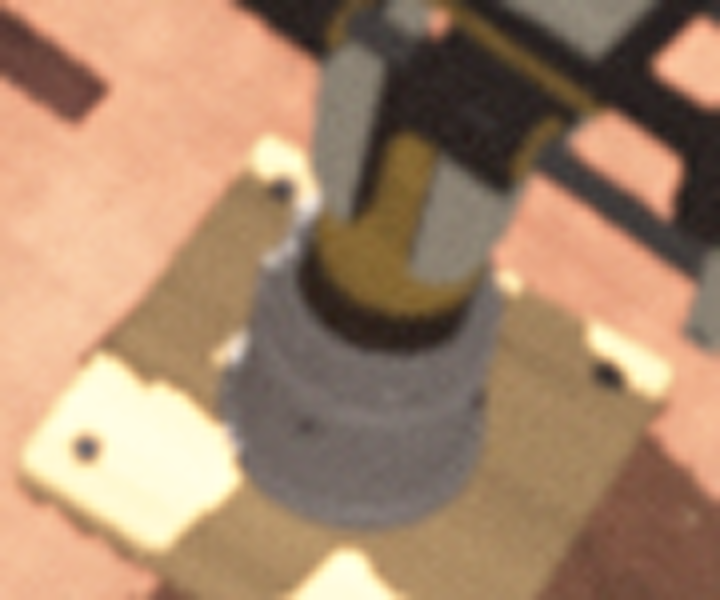

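Run:
```python
from h import *
th=np.linspace(0,2*np.pi,200)
for f in ['e7','s7']:
    d=load(f);i=d['color'];hsv=cv2.cvtColor(i,cv2.COLOR_BGR2HSV)
    x0,y0=(375,215) if f=='e7' else (380,235)
    m=cv2.inRange(hsv[y0:y0+50,x0:x0+45],(17,110,40),(32,255,255))
    for r in range(0,36): 
        c=np.where(m[r])[0]
        if len(c): print(y0+r,x0+c.min(),x0+c.max(),end=' | ')
    print()
    for dx,dy in [(0,0),(1,-1),(2,-1),(2,-2)]:
        pts=np.array([proj(d,[532.8+dx+19.8*np.cos(t),25.4+dy+19.8*np.sin(t),z]) for t in th for z in (89,99)])
        print(f,dx,dy,'x',pts[:,0].min().round(1),pts[:,0].max().round(1),'ymax',pts[:,1].max().round(1))
```

```text
215 389 390 | 216 388 390 | 217 388 390 | 218 388 390 | 219 388 390 | 220 388 390 | 221 388 390 | 222 388 390 | 223 381 390 | 224 380 389 | 225 380 389 | 226 380 406 | 227 380 407 | 228 380 407 | 229 380 407 | 230 380 407 | 231 381 407 | 232 381 407 | 233 382 406 | 234 383 405 | 235 385 405 | 236 386 403 | 237 386 399 | 238 389 398 | 239 397 397 | 241 399 399 | 243 400 400 | 
e7 0 0 x 377.5 407.1 ymax 238.7
e7 1 -1 x 378.5 408.2 ymax 238.8
e7 2 -1 x 379.1 408.8 ymax 238.7
e7 2 -2 x 379.5 409.2 ymax 239.0
235 418 420 | 236 419 422 | 237 420 423 | 238 422 424 | 240 417 419 | 241 401 419 | 242 399 417 | 243 399 416 | 244 398 416 | 245 398 415 | 246 397 415 | 247 397 403 | 248 397 402 | 249 397 402 | 250 396 402 | 251 380 402 | 252 384 401 | 253 390 401 | 254 390 401 | 255 389 400 | 256 389 400 | 257 390 400 | 258 390 400 | 259 390 400 | 260 391 408 | 261 393 408 | 262 394 415 | 263 396 414 | 264 398 404 | 265 400 400 | 266 417 417 | 268 414 414 | 269 424 424 | 270 412 415 | 
s7 0 0 x 388.0 410.6 ymax 264.9
s7 1 -1 x 388.8 411.4 ymax 264.9
s7 2 -1 x 389.1 411.7 ymax 264.6
s7 2 -2 x 389.6 412.2 ymax 264.9
```

Request:
send_rows(rot=[[0,0,0],[0,0,0],[0,0,0],[0,0,0],[0,0,0],[0,0,0]], xyz=[[0.08,0.05,0.3],[0.08,0.05,0.6],[0.08,0.05,0.9],[0.08,0.05,1.1],[0.08,0.05,1.2],[0.08,0.05,1.2]], claw=[1,1,1,1,1,1])

```text
time: 7.58
tcp_pos: [531.2, 25.8, 87.9]
tcp_rot: [3.142, -0.0, 3.141]
ft_force: [-0.2, 0.5, -1.0]
grip_width: 15.3
```

Run:
```python
from h import *
o=monitor.get_obs();print(o['time'],o['tcp_pos'],o['tcp_rot'],o['ft_force'],o['torque'])
d=grab('side','e8');o=monitor.get_obs();print(o['tcp_pos'],o['ft_force'])
cv2.imwrite('pics/e8z.png',cv2.resize(d['color'][200:275,345:435],None,fx=8,fy=8,interpolation=2))
```

```text
7.575 [531.17798238  25.75759209  87.89540837] [ 3.14156178e+00 -1.74908857e-04  3.14140033e+00] [-0.20248767  0.50014589 -0.98967066] [ 0.05863756 -0.03107889  0.01656444]
[531.24043959  25.73965092  88.00510665] [ 0.04319444 -0.2923066  -1.52943442]
```

View pics/e8z.png

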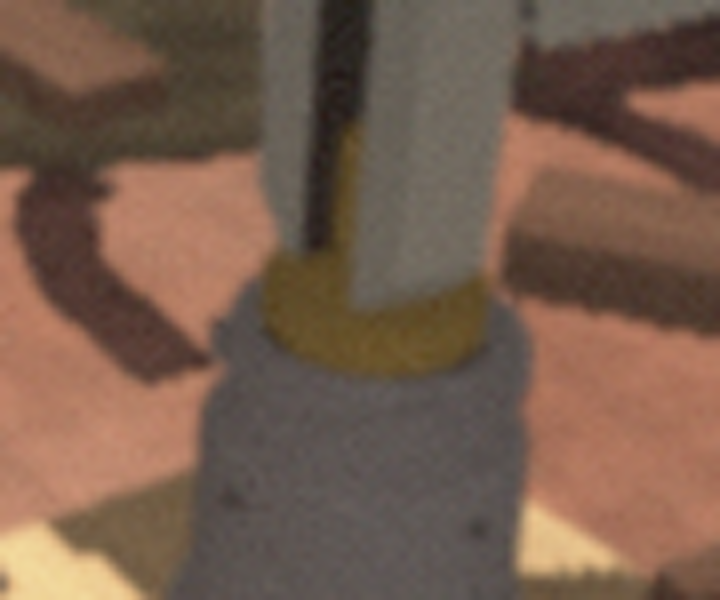

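Request:
send_rows(rot=[[0,0,0],[0,0,0],[0,0,0],[0,0,0]], xyz=[[0,0,0.1],[0,0,0.2],[0,0,0.3],[0,0,0.3]], claw=[1,1,1,1])

```text
time: 8.12
tcp_pos: [531.1, 25.7, 84.9]
tcp_rot: [3.142, -0.0, 3.141]
ft_force: [0.1, -0.6, -1.0]
grip_width: 15.2
```

Request:
send_rows(rot=[[0,0,0],[0,0,0],[0,0,0]], xyz=[[0,0,0.08],[0,0,0.15],[0,0,0.15]], claw=[1,1,1])

```text
time: 8.5
tcp_pos: [531.3, 25.7, 83.7]
tcp_rot: [-3.142, 0.0, 3.141]
ft_force: [0.1, -0.1, 0.9]
grip_width: 15.1
```

Request:
send_rows(rot=[[0,0,0],[0,0,0]], xyz=[[0,0,0.05],[0,0,0.05]], claw=[1,1])

```text
time: 8.75
tcp_pos: [531.3, 25.7, 83.5]
tcp_rot: [-3.141, 0.0, 3.141]
ft_force: [-2.0, 0.4, 5.1]
grip_width: 15.3
```

Request:
send_rows(rot=[[0,0,0],[0,0,0],[0,0,0],[0,0,0],[0,0,0],[0,0,0],[0,0,0]], xyz=[[0,0,0],[0,0,0],[0,0,-0.5],[0,0,-3],[0,0,-6.7],[-5,0,-6.7],[-8,0,-6.7]], claw=[4.5,4.5,4.5,4.5,4.5,4.5,4.5])

```text
time: 9.62
tcp_pos: [613.4, 25.6, 151.4]
tcp_rot: [-3.141, 0.003, 3.141]
ft_force: [0.3, -0.5, 0.4]
grip_width: 45.1
```

Run:
```python
from h import *
o=monitor.get_obs();print(o['time'],o['tcp_pos'],o['ft_force'],o['grip_width'])
d=grab('wrist','w9');e=grab('side','e9')
cv2.imwrite('pics/z9.png',np.hstack([cv2.resize(d['color'][50:150,265:375],None,fx=3.6,fy=4,interpolation=2),cv2.resize(e['color'][210:300,345:435],None,fx=4,fy=400/90,interpolation=2)]))
```

```text
9.625 [613.42161656  25.59120335 151.39415669] [ 0.33321462 -0.48594126  0.36450853] 45.10734983849492
```

View pics/z9.png

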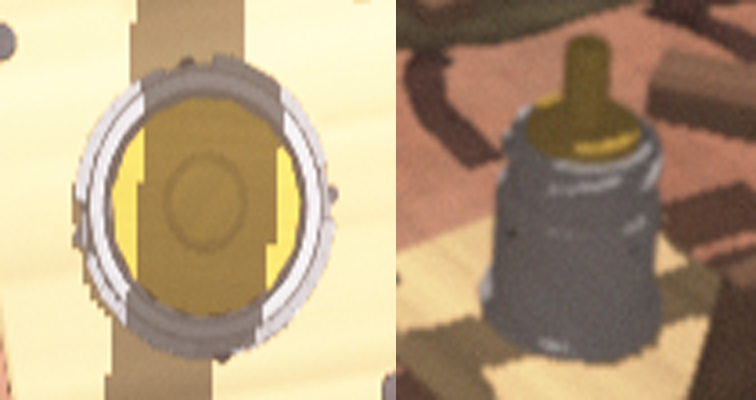

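Run:
```python
from h import *
print(rel((611.3,25.8,150,np.pi),(578,279,140,np.pi)))
```

```text
([np.float64(3.33), np.float64(25.32), np.float64(1.0)], -0.0)
```

Request:
send_rows(rot=[[0,0,0],[0,0,0],[0,0,0],[0,0,0],[0,0,0],[0,0,0],[0,0,0],[0,0,0]], xyz=[[0.5,4,0],[1,9,0],[2,14,0],[3,19,0],[3.33,23.5,0.5],[3.33,25.32,1],[3.33,25.32,1],[3.33,25.32,1]], claw=[9.2,9.2,9.2,9.2,9.2,9.2,9.2,9.2])

```text
time: 10.72
tcp_pos: [578.0, 277.4, 140.0]
tcp_rot: [-3.141, -0.0, 3.14]
ft_force: [0.2, -0.6, 0.4]
grip_width: 92.1
```

Run:
```python
from h import *
o=monitor.get_obs();print(o['time'],o['tcp_pos'],o['tcp_rot'],o['grip_width'])
d=grab('wrist','w10')
print(proj(d,[528.5,279.3,21]))
```

```text
10.725 [578.04978803 277.42861489 139.95575394] [-3.14073462e+00 -3.92024917e-04  3.14047594e+00] 92.05241929219633
[323.61283703 139.52895153]
```

View pics/w10.png

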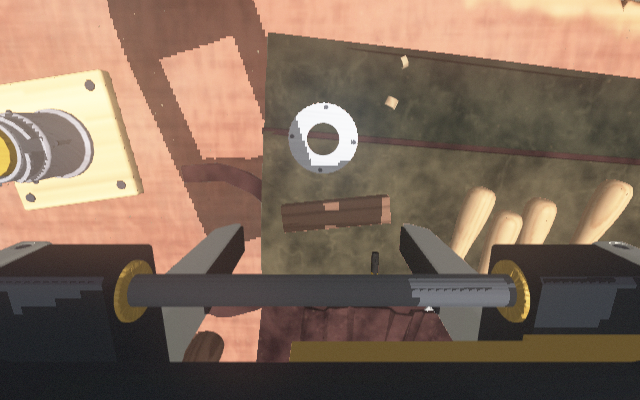

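Run:
```python
from h import *
d=load('w10');cv2.imwrite('pics/w10z.png',cv2.resize(d['color'][98:178,280:368],None,fx=8,fy=7,interpolation=2))
```

```text
(no output)
```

View pics/w10z.png

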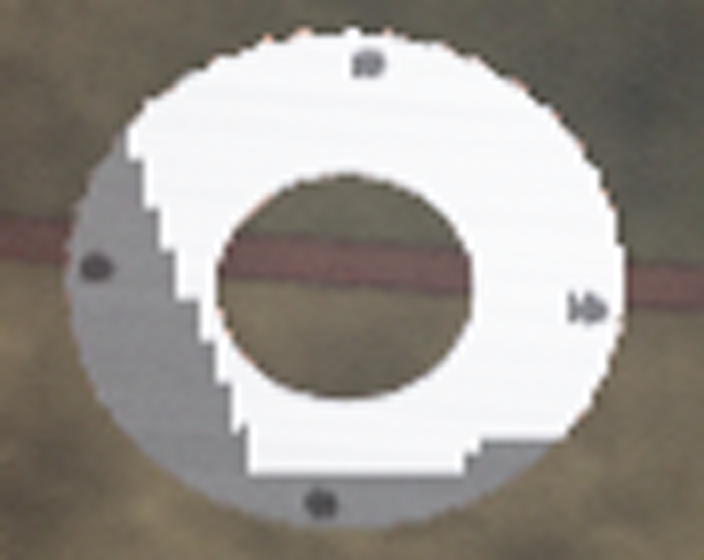

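Run:
```python
from h import *
d=load('w10')
p=lambda u,v:(280+(u+.5)/8-.5,98+(v+.5)/7-.5)
D=np.array([onz(d,*p(*q),21) for q in [(367,64),(588,308),(321,503),(96,267)]])
print(D.round(1),D.mean(0).round(1))
for a,b in [(0,2),(1,3)]:
    v=D[a]-D[b];print(np.linalg.norm(v),np.degrees(np.arctan2(v[1],v[0]))%90)
print(onz(d,*p(345,286),21))
c=(578,279,140,np.pi); print(monitor.get_obs()['tcp_pos'])
```

```text
[[499.2 280.9  21. ]
 [530.4 306.7  21. ]
 [556.6 275.6  21. ]
 [525.  249.6  21. ]] [527.8 278.2  21. ]
57.57440566552064 84.75636590663001
57.32649735902323 84.66622050854872
[527.49365214 278.43924251  21.        ]
[578.28341687 277.26171258 140.12728153]
```

Request:
send_rows(rot=[[0,0,0],[0,0,0],[0,0,0],[0,0,0],[0,0,0],[0,0,0],[0,0,0]], xyz=[[4.95,-0.04,0],[4.95,-0.04,5],[4.95,-0.04,8.5],[4.95,-0.04,11.5],[4.95,-0.04,13],[4.95,-0.04,13],[4.95,-0.04,13]], claw=[9.2,9.2,9.2,9.2,9.2,9.2,9.2])

```text
time: 11.65
tcp_pos: [529.6, 278.5, 11.3]
tcp_rot: [3.141, 0.002, 3.141]
ft_force: [-0.1, -0.4, 0.2]
grip_width: 91.8
```

Run:
```python
from h import *
o=monitor.get_obs();print(o['time'],o['tcp_pos'],o['tcp_rot'],o['ft_force'],o['grip_width'])
d=grab('wrist','w11')
```

```text
11.65 [529.59889863 278.51086638  11.26558194] [3.14098893e+00 2.03422128e-03 3.14085490e+00] [-0.07240216 -0.38049871  0.23174744] 91.83435929719663
```

View pics/w11.png

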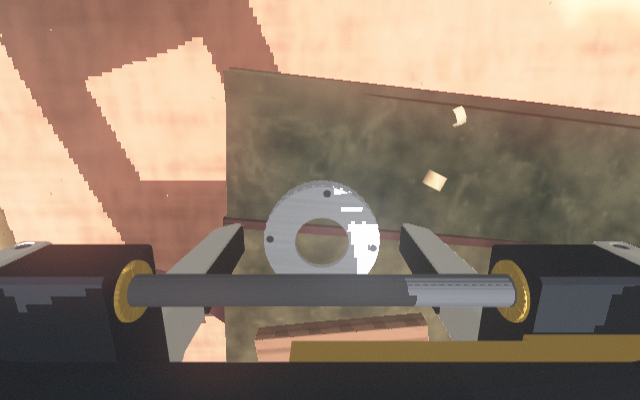

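Run:
```python
from h import *
d=load('w11');print(onz(d,322.5,241.5,21),monitor.get_obs()['tcp_pos'])
Rt=Rn.from_euler('xyz',[np.pi,0,np.pi]).as_matrix()
o=-np.array(d['R']).T@d['t'];print(o-monitor.get_obs()['tcp_pos'])
```

```text
[526.58037302 279.05357448  21.        ] [529.68156012 278.67499318  11.45917004]
[-70.31011504  -0.33541085 164.77751065]
```

Request:
send_rows(rot=[[0,0,0],[0,0,0]], xyz=[[0,0,0.2],[0,0,0.4]], claw=[9.2,9.2])

```text
time: 11.95
tcp_pos: [528.8, 278.7, 6.5]
tcp_rot: [3.141, 0.001, -3.142]
ft_force: [-0.1, 0.4, 0.9]
grip_width: 92.0
```

Request:
send_rows(rot=[[0,0,0],[0,0,0],[0,0,0],[0,0,0],[0,0,0],[0,0,0],[0,0,0],[0,0,0]], xyz=[[0.08,0,0],[0.08,0,0],[0.08,0,0],[0.08,0,0],[0.08,0,0],[0.08,0,-1],[0.08,0,-4],[0.08,0,-4]], claw=[6,6,6,6,6,6,6,6], grip_force=30)

```text
time: 12.95
tcp_pos: [529.7, 279.2, 48.6]
tcp_rot: [3.14, 0.005, 3.141]
ft_force: [-0.2, -0.3, -2.2]
grip_width: 64.9
```

Run:
```python
from h import *
o=monitor.get_obs();print(o['time'],o['tcp_pos'],o['tcp_rot'],o['ft_force'],o['grip_width'])
d=grab('wrist','w12');e=grab('side','e12')
cv2.imwrite('pics/z12.png',np.hstack([cv2.resize(d['color'][170:300,220:420],None,fx=2.2,fy=2.5,interpolation=2),cv2.resize(e['color'][150:240,260:350],None,fx=3.6,fy=325/90,interpolation=2)]))
```

```text
12.95 [529.67965768 279.18373346  48.63391753] [3.14002539 0.00518707 3.14142288] [-0.20858052 -0.27211225 -2.17632445] 64.8516567656657
```

View pics/z12.png

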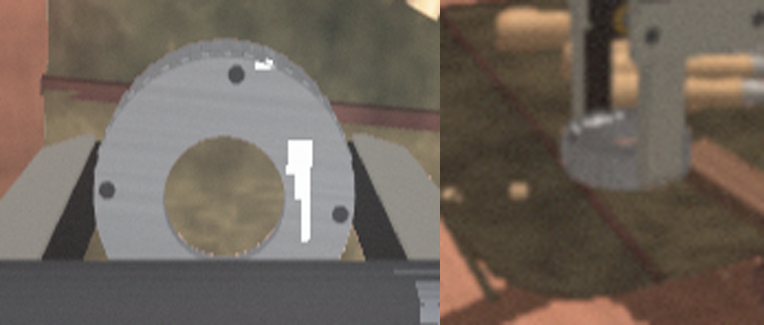

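Run:
```python
from h import *
d=load('w12');p=lambda u,v:(220+(u+.5)/2.2-.5,170+(v+.5)/2.5-.5)
z=63
t=np.array([529.68,279.18])
T,R,L=[onz(d,*p(*q),z)[:2]-t for q in [(236,74),(340,214),(107,190)]]
v=R-L;print(np.linalg.norm(v),np.degrees(np.arctan2(v[1],v[0])),'mid',(L+R)/2,'T',T)
print('hole',onz(d,*p(224,196),z)[:2]-t, 'hole w',onz(d,*p(163,196),z)-onz(d,*p(285,196),z))
o=monitor.get_obs();print(o['tcp_pos'])
```

```text
57.68732645279771 84.4058983108403 mid [0.17395977 0.02453348] T [-28.65761213   2.79478712]
hole [-1.25073348  0.01003397] hole w [ 1.84884538e-02 -2.99910155e+01  0.00000000e+00]
[527.69469534 278.51901955  46.11052392]
```

Request:
send_rows(rot=[[0,0,0],[0,0,0],[0,0,-0.05],[0,0,-0.1],[0,0,-0.15],[0,0,-0.2],[0,0,-0.235],[0,0,-0.235],[0,0,-0.235],[0,0,-0.235]], xyz=[[0,0,-4],[0,0,-8],[0,-4,-10.4],[-0.2,-9,-10.4],[-0.4,-14,-10.4],[-0.53,-19,-10.4],[-0.53,-23,-10.4],[-0.53,-25.3,-10.4],[-0.53,-25.3,-10.4],[-0.53,-25.3,-8.4]], claw=[6,6,6,6,6,6,6,6,6,6])

```text
time: 14.3
tcp_pos: [533.7, 25.9, 130.3]
tcp_rot: [-3.141, 0.002, -2.907]
ft_force: [0.1, -0.1, -2.6]
grip_width: 65.0
```

Request:
send_rows(rot=[[0,0,0],[0,0,0]], xyz=[[0,0,0],[0,0,0]], claw=[6,6])

```text
time: 14.55
tcp_pos: [532.8, 26.3, 130.0]
tcp_rot: [3.141, -0.0, -2.906]
ft_force: [0.2, 0.1, -0.4]
grip_width: 64.9
```

Run:
```python
from h import *
d=grab('wrist','w13');e=grab('side','e13');f=grab('scene','s13')
o=monitor.get_obs();print(o['time'],o['tcp_pos'],o['tcp_rot'],o['ft_force'],o['torque'],o['grip_width'])
cv2.imwrite('pics/z13.png',np.hstack([cv2.resize(d['color'][170:300,220:420],None,fx=1.5,fy=3,interpolation=2),cv2.resize(e['color'][190:290,345:445],None,fx=2.4,fy=3.9,interpolation=2),cv2.resize(f['color'][215:315,350:450],None,fx=2.4,fy=3.9,interpolation=2)]))
```

```text
14.7 [533.30097036  25.91542893 130.59566956] [-3.14124261e+00  9.49088659e-04 -2.90619221e+00] [-0.32547068  0.28739813  0.09490451] [ 0.03669837 -0.00952169  0.0464606 ] 64.83362959405696
```

View pics/z13.png

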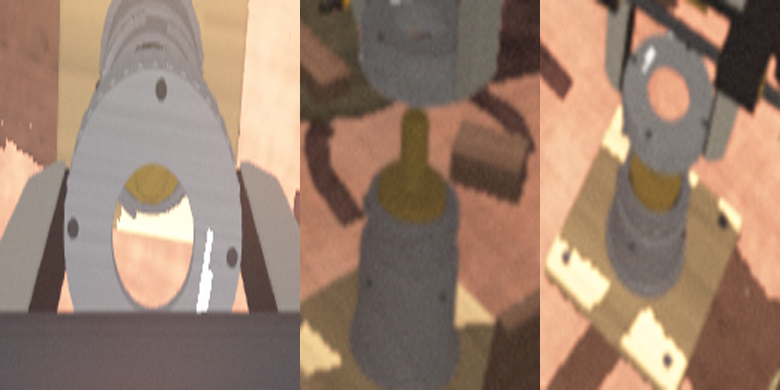

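Request:
send_rows(rot=[[0,0,0],[0,0,0],[0,0,0],[0,0,0],[0,0,0]], xyz=[[0,0,1],[0,0,2.5],[0,0,3.5],[0,0,3.5],[0,0,3.5]], claw=[6,6,6,6,6])

```text
time: 15.32
tcp_pos: [533.0, 25.5, 95.0]
tcp_rot: [-3.142, -0.0, -2.907]
ft_force: [0.4, -0.7, -1.2]
grip_width: 64.8
```

Run:
```python
from h import *
d=grab('wrist','w14');e=grab('side','e14');f=grab('scene','s14')
o=monitor.get_obs();print(o['time'],o['tcp_pos'],o['tcp_rot'],o['ft_force'],o['torque'])
cv2.imwrite('pics/e14z.png',cv2.resize(e['color'][195:270,345:435],None,fx=8,fy=8,interpolation=2))
cv2.imwrite('pics/s14z.png',cv2.resize(f['color'][215:290,350:440],None,fx=8,fy=8,interpolation=2))
cv2.imwrite('pics/w14z.png',cv2.resize(d['color'][170:290,250:390],None,fx=5,fy=5,interpolation=2))
```

```text
15.475 [533.28982812  25.47332351  95.43034965] [-3.14124001e+00  8.44782561e-04 -2.90683949e+00] [-0.61049759  0.22469617 -1.89840186] [ 0.04004283 -0.02401245  0.02603438]
```

View pics/e14z.png

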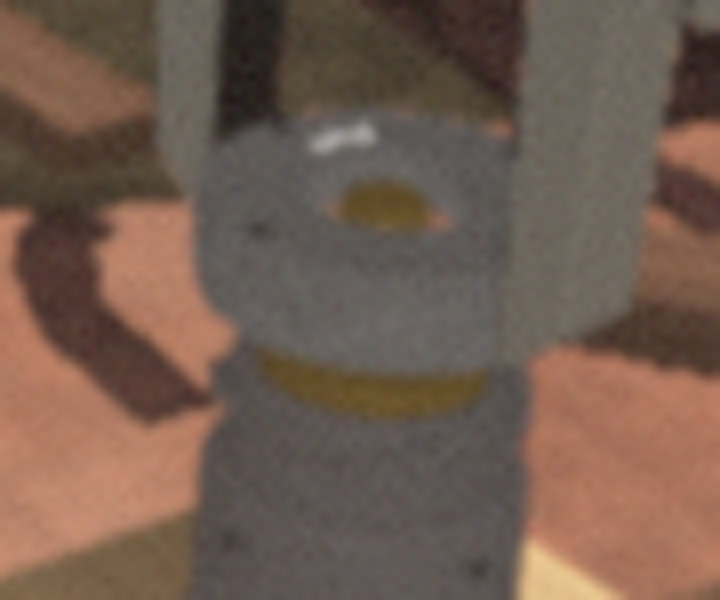

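View pics/s14z.png

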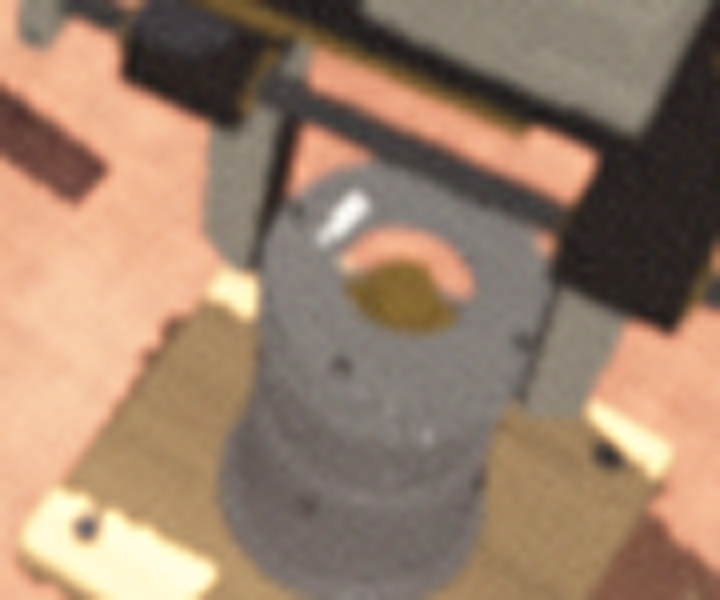

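View pics/w14z.png

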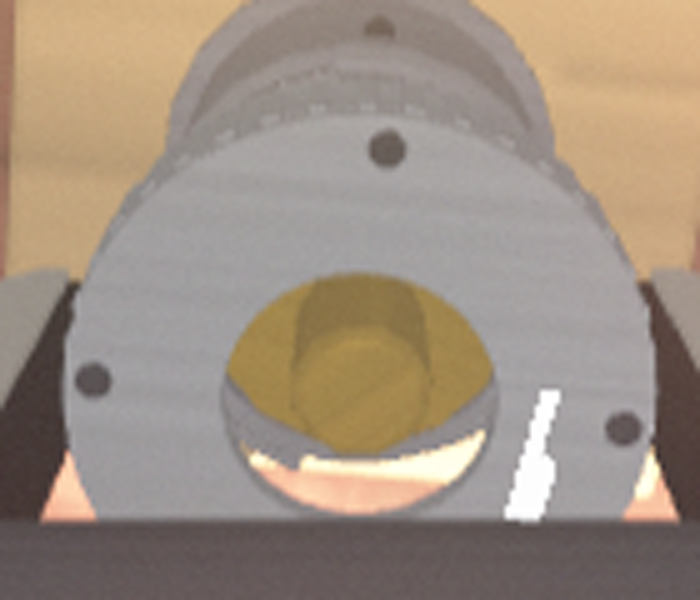

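Run:
```python
from h import *
d=load('w9');i=d['color'];hsv=cv2.cvtColor(i,cv2.COLOR_BGR2HSV)
cv2.imwrite('pics/w9z.png',cv2.resize(i[55:145,270:365],None,fx=8,fy=6.6,interpolation=2))
```

```text
(no output)
```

View pics/w9z.png

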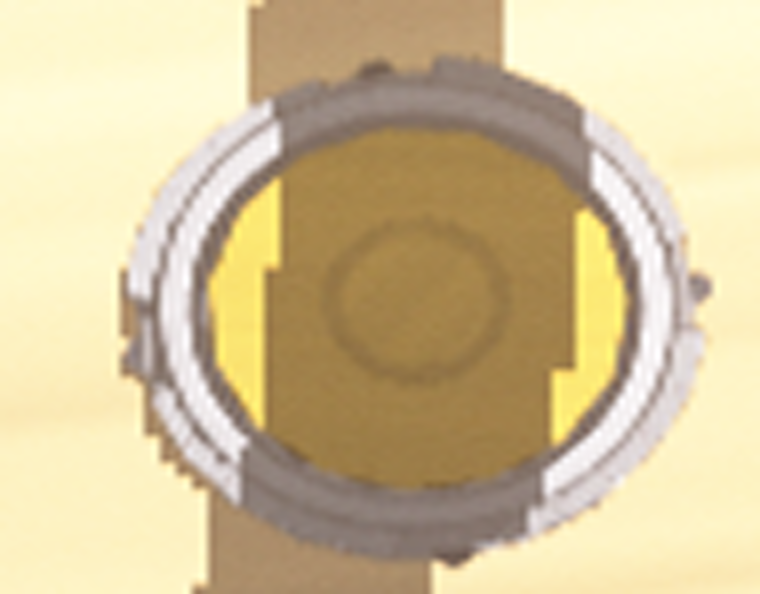

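Run:
```python
from h import *
d=load('w9');p=lambda u,v:(270+(u+.5)/8-.5,55+(v+.5)/6.6-.5)
for nm,z,(l,r,t,b) in [('rim',78,(157,676,84,526)),('disc',81,(207,632,125,489)),('knob',108.6,(325,510,216,382)),('ridge',72,(128,705,58,558))]:
    L,R_,T,B=[onz(d,*p(*q),z) for q in [(l,(t+b)/2),(r,(t+b)/2),((l+r)/2,t),((l+r)/2,b)]]
    print(nm,((L+R_)/2).round(1),np.linalg.norm(L-R_).round(1),((T+B)/2).round(1),np.linalg.norm(T-B).round(1))
D=np.array([onz(d,*p(*q),64) for q in [(375,69),(701,288),(455,556),(132,358)]]);print(D.mean(0))
```

```text
rim [532.   25.6  78. ] 49.0 [532.7  25.6  78. ] 48.3
disc [532.4  25.8  81. ] 39.6 [532.8  25.8  81. ] 39.3
knob [532.9  25.6 108.6] 15.2 [532.9  25.6 108.6] 15.8
ridge [532.1  25.6  72. ] 55.8 [532.9  25.6  72. ] 56.1
[533.27651264  25.48121953  64.        ]
```

Request:
send_rows(rot=[[0,0,0],[0,0,0],[0,0,0],[0,0,0],[0,0,0]], xyz=[[0,0,0.5],[0,0,1],[0,0,1.4],[0,0,1.6],[0,0,1.6]], claw=[6,6,6,6,6])

```text
time: 16.1
tcp_pos: [532.8, 25.5, 78.8]
tcp_rot: [3.141, -0.0, -2.907]
ft_force: [0.8, -0.6, -1.2]
grip_width: 64.9
```

Request:
send_rows(rot=[[0,0,0],[0,0,0],[0,0,0],[0,0,0]], xyz=[[0,0,0.15],[0,0,0.3],[0,0,0.4],[0,0,0.4]], claw=[6,6,6,6])

```text
time: 16.6
tcp_pos: [532.9, 25.5, 74.9]
tcp_rot: [3.142, -0.0, -2.907]
ft_force: [-0.2, 1.0, -1.4]
grip_width: 65.1
```

Request:
send_rows(rot=[[0,0,0],[0,0,0],[0,0,0],[0,0,0]], xyz=[[0,0,0.12],[0,0,0.25],[0,0,0.35],[0,0,0.35]], claw=[6,6,6,6])

```text
time: 17.1
tcp_pos: [532.8, 25.6, 71.4]
tcp_rot: [3.142, -0.0, -2.907]
ft_force: [-0.2, 0.5, -1.4]
grip_width: 64.9
```

Request:
send_rows(rot=[[0,0,0],[0,0,0]], xyz=[[0,0,0.06],[0,0,0.06]], claw=[6,6])

```text
time: 17.35
tcp_pos: [532.9, 25.5, 70.9]
tcp_rot: [3.142, -0.0, -2.907]
ft_force: [-0.8, -0.1, -0.7]
grip_width: 64.9
```

Request:
send_rows(rot=[[0,0,0],[0,0,0],[0,0,0]], xyz=[[0,0,0.05],[0,0,0.1],[0,0,0.1]], claw=[6,6,6])

```text
time: 17.73
tcp_pos: [533.0, 25.5, 70.5]
tcp_rot: [-3.141, 0.0, -2.907]
ft_force: [-2.5, -0.5, 4.9]
grip_width: 65.0
```

Request:
send_rows(rot=[[0,0,0],[0,0,0.07],[0,0,0.14],[0,0,0.14]], xyz=[[0,0,-0.04],[0,0,-0.04],[0,0,-0.04],[0,0,-0.04]], claw=[6,6,6,6])

```text
time: 18.23
tcp_pos: [533.4, 25.5, 70.6]
tcp_rot: [-3.141, 0.001, -3.046]
ft_force: [0.1, 0.1, 3.7]
grip_width: 65.0
```

```bash
cat > t.py <<'E'
from h import *
F=[];T=[]
for k in range(4):
    imaging.grab_frame('wrist');o=monitor.get_obs();F.append(o['ft_force']);T.append(o['torque'])
print(o['time'],o['tcp_pos'].round(2),o['tcp_rot'].round(4),'F',np.mean(F,0).round(2),'T',np.mean(T,0).round(3),'sd',np.std(T,0).round(3),o['grip_width'])
E
python3 t.py
```

```text
18.425 [533.38  25.44  70.54] [-3.1414e+00  1.0000e-03 -3.0460e+00] F [0.51 0.05 3.35] T [ 0.015 -0.059 -0.034] sd [0.024 0.044 0.024] 65.46506345001218
```

Request:
send_rows(rot=[[0,0,0.06],[0,0,0.12],[0,0,0.12]], xyz=[[0,0,0],[0,0,0],[0,0,0]], claw=[6,6,6])

```text
time: 18.8
tcp_pos: [533.2, 25.5, 70.5]
tcp_rot: [-3.141, 0.001, 3.117]
ft_force: [-0.3, -0.2, 3.8]
grip_width: 65.0
```

```bash
python3 t.py
```

```text
19.0 [533.22  25.46  70.5 ] [-3.1415e+00  7.0000e-04  3.1173e+00] F [-0.02 -0.23  4.51] T [ 0.033 -0.055 -0.009] sd [0.024 0.011 0.028] 64.76985663883943
```

Request:
send_rows(rot=[[0,0,0.06],[0,0,0.12],[0,0,0.12]], xyz=[[0,0,0],[0,0,0],[0,0,0]], claw=[6,6,6])

```text
time: 19.38
tcp_pos: [533.1, 25.5, 70.5]
tcp_rot: [3.142, 0.0, 2.997]
ft_force: [0.9, 0.0, 4.9]
grip_width: 64.9
```

```bash
python3 t.py
```

```text
19.575 [533.06  25.53  70.47] [3.1416e+00 4.0000e-04 2.9983e+00] F [ 0.26 -0.04  5.11] T [ 0.043 -0.04  -0.059] sd [0.02  0.026 0.035] 65.01096334254234
```

Request:
send_rows(rot=[[0,0,0.05],[0,0,0.1],[0,0,0.1]], xyz=[[0,0,0],[0,0,0],[0,0,0]], claw=[6,6,6])

```text
time: 19.95
tcp_pos: [533.0, 25.6, 70.4]
tcp_rot: [3.142, 0.0, 2.898]
ft_force: [-0.5, 0.6, 4.9]
grip_width: 65.2
```

```bash
python3 t.py
```

```text
20.15 [533.03  25.56  70.5 ] [3.1415e+00 3.0000e-04 2.8983e+00] F [-0.54 -0.2   5.1 ] T [ 0.017 -0.034 -0.033] sd [0.023 0.037 0.015] 64.84628550866233
```

Request:
send_rows(rot=[[0,0,0.04],[0,0,0.08],[0,0,0.08]], xyz=[[0,0,0],[0,0,0],[0,0,0]], claw=[6,6,6])

```text
time: 20.52
tcp_pos: [533.0, 25.5, 70.5]
tcp_rot: [3.142, 0.0, 2.818]
ft_force: [0.4, 0.2, 5.0]
grip_width: 64.8
```

```bash
python3 t.py
```

```text
20.725 [533.01  25.54  70.46] [3.1415e+00 3.0000e-04 2.8182e+00] F [-0.03 -0.11  5.3 ] T [ 0.009  0.019 -0.059] sd [0.029 0.04  0.027] 65.15831463951459
```

Request:
send_rows(rot=[[0,0,0.04],[0,0,0.08],[0,0,0.08]], xyz=[[0,0,0],[0,0,0],[0,0,0]], claw=[6,6,6])

```text
time: 21.1
tcp_pos: [532.7, 25.7, 70.2]
tcp_rot: [-3.142, -0.0, 2.738]
ft_force: [0.6, 0.6, 4.1]
grip_width: 65.0
```

```bash
python3 t.py
```

```text
21.3 [532.77  25.65  70.26] [ 3.1415e+00 -3.0000e-04  2.7374e+00] F [-0.61  0.78  4.08] T [0.109 0.071 0.067] sd [0.043 0.057 0.033] 65.34298920221879
```

Request:
send_rows(rot=[[0,0,0.02],[0,0,0.04],[0,0,0.04]], xyz=[[0,0,0.01],[0,0,0.02],[0,0,0.02]], claw=[6,6,6])

```text
time: 21.68
tcp_pos: [532.7, 25.7, 70.1]
tcp_rot: [-3.142, -0.0, 2.696]
ft_force: [-0.3, 2.0, 4.4]
grip_width: 65.1
```

```bash
sed -i 's/range(4)/range(10)/' t.py; python3 t.py
```

```text
22.175 [532.71  25.65  70.08] [-3.1415e+00 -4.0000e-04  2.6960e+00] F [-0.91  0.96  5.03] T [0.166 0.156 0.183] sd [0.019 0.031 0.013] 64.89101565201109
```

Request:
send_rows(rot=[[0,0,0],[0,0,0],[0,0,0],[0,0,0]], xyz=[[0,0,0],[0,0,0],[0,0,0],[0,0,0]], claw=[9,9,9,9])

```text
time: 22.68
tcp_pos: [532.8, 25.5, 69.9]
tcp_rot: [-3.141, -0.0, 2.696]
ft_force: [-0.4, -0.1, 0.1]
grip_width: 89.3
```

```bash
python3 t.py
```

```text
23.175 [532.92  25.54  70.14] [3.1416 0.     2.6964] F [ 0.11 -0.26 -0.09] T [ 0.012 -0.013  0.001] sd [0.04  0.031 0.028] 90.04601535871942
```

Request:
send_rows(rot=[[0,0,0],[0,0,0],[0,0,0],[0,0,0],[0,0,0],[0,0,0],[0,0,0]], xyz=[[0,0,-1],[0,0,-3],[0,0,-6],[0,0,-8],[-4,0,-8],[-8,0,-8],[-8,0,-8]], claw=[9,9,9,9,9,9,9])

```text
time: 24.05
tcp_pos: [607.2, -10.3, 150.6]
tcp_rot: [3.141, 0.002, 2.695]
ft_force: [0.1, -0.2, 0.1]
grip_width: 90.0
```

Run:
```python
from h import *
d=grab('wrist','w20');e=grab('side','e20');f=grab('scene','s20');print(monitor.get_obs()['time'])
cv2.imwrite('pics/z20.png',np.hstack([cv2.resize(d['color'][40:160,260:380],None,fx=3.3,fy=3.5,interpolation=2),cv2.resize(e['color'][200:300,345:435],None,fx=4.2,fy=4.2,interpolation=2)]))
```

```text
24.2
```

View pics/z20.png

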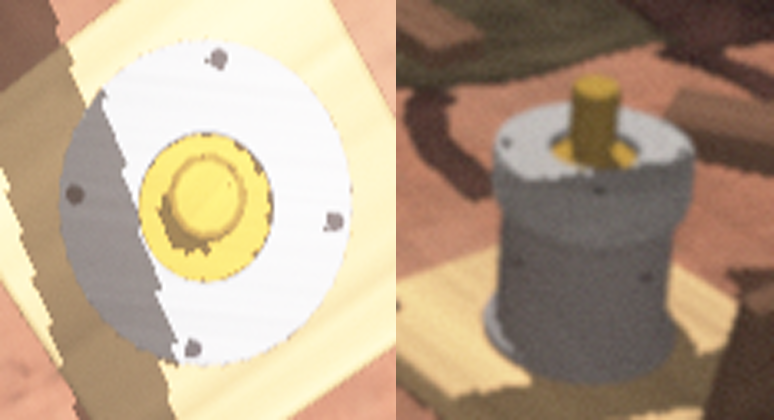

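View pics/s20.png

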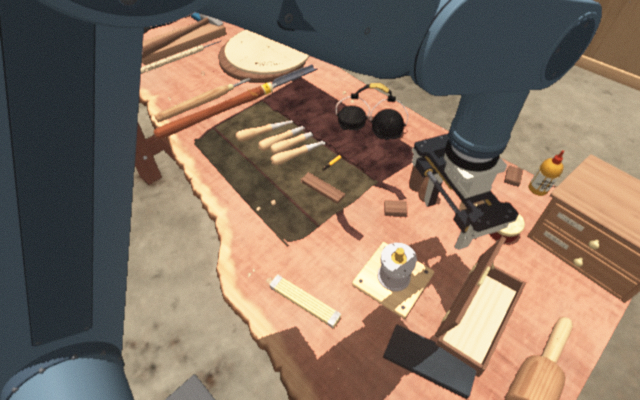

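Run:
```python
from h import *
d=load('w20');p=lambda u,v:(260+(u+.5)/3.3-.5,40+(v+.5)/3.5-.5)
D=np.array([onz(d,*p(*q),85) for q in [(218,58),(335,221),(193,349),(75,195)]])
print(D.mean(0).round(1),np.ptp(D,0))
for a,b in [(0,2),(1,3)]:
    v=D[a]-D[b];print(np.linalg.norm(v),(np.degrees(np.arctan2(v[1],v[0]))+45)%90-45)
print(onz(d,*p(207,195),108))
```

```text
[533.1  25.1  85. ] [49.81685347 49.64247637  0.        ]
58.07900088050594 -30.9359019519392
57.69794296270107 -30.64010001298894
[532.1560266   25.87017284 108.        ]
```

```bash
python3 -c "
from workcell import order
print(order.sign_off())"
```

```text
the job is handed in; nothing more can be done
None
```

The pot is closed and the job was handed in at about 24 s. I set the brass cover knob-up in the mouth and let go of it. The ring then went over it with its lugs in the thread gaps, and I turned it about 38° clockwise.

**Cover:** It met the seal at about 6 N, roughly 6.9 mm below the rim. After I let go, the wrist view showed it flat and centred on the rim to within about 0.5 mm.

**Ring:** It dropped through the gaps without resistance and began to bite after about 31–36° of turning. I stopped when the moment reached 0.18 N m, which is about 18 N of clamping. The ring's sinking and the seal's stiffness give about 14–15 N instead. The two figures disagree by a few newtons, but both lie in the hand-tight range of 10–25 N.

**Last checks:**
- After release, the force and moment readings went back to zero.
- The final views show the ring centred on the knob. Its dots are at −30.8° against about −29.7° expected, so it did not spring back.
- In the final scene view the rule, block and long walnut look unmoved, and the arm is clear of everything. I compared these by eye only.

**Not fully explained:** The moment rose faster over the last 2.4° than the stated stiffness predicts (about 0.11 N m against 0.05), and the sideways moments rose too. The 18 N figure may therefore be slightly high.

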